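# Seat the tube carrier on the keyed drive shaft

## Robot

A 6-joint arm with a two-finger parallel gripper is mounted at the origin on the work surface; the furniture and walls round the work are solid. World frame = base frame: x ahead of the robot, y to its left, z up, the work surface at z = 0. Lengths are in mm, angles in rad, forces in N, time in s.
With the tool pointing down it reaches from about 350 to 975 mm from the base axis. Payload 7.1 kg.
Tool frame: the origin (TCP) lies midway between the tips of the shut fingers; the grasp point (between the pads) lies 19 mm behind it (ctrl.grip_depth is the distance from the TCP to the grasp point, in mm); z points along the fingers, y is the line along which they close (so a half turn about z gives the same grasp; the last joint's range is limited). The gripper opens to 88 mm and grips with 3 to 60 N. Pads are 20 mm wide; open, the fingers measure 115 mm over their backs; the gripper's body (75 mm by 178 mm) begins 61 mm behind the grasp point.
Start: joints at [1.129, 0.423, 1.63, -0, 1.089, -0.019], TCP at [256.415, 569.962, 222.675] pointing down, gripper open.
Joint ranges: [-3, 3], [-0.9, 2.11], [0.09, 2.58], [-1.31, 4.45], [0.11, 2.69], [-2.54, 2.54]. Speed limits (rad/s): [2.39, 2.39, 3.01, 3.14, 3.14, 3.14].

## Interface

Orientations are given as a rotation vector (axis times angle).
In Python, from workcell import ctrl, cams gives the robot as it stands.
- The arm moves only by the tool move_arm, never from a script. Its argument "steps" is a list of rows, each a list of 3 entries, a list of its own where there are three numbers: the shift along the tool's x, y, z in units of 25 mm (1.0 is 25 mm), then the turn about the tool's z in units of 5 degrees (1.0 is 5 degrees), then the closure, from 0 (fully open) to 1 (shut). A call has 1 to 20 rows; each row shifts and turns the commanded pose from where the row before left it, along the tool's axes as they then stand; what a row does not reach is not made up. A row lasts 1/12 s, in which the tool goes at most 41.7 mm and 7.16 degrees, less where a joint would pass 70% of its speed; a pose out of reach is approached as far as the arm can. A call is refused whole if a number of a shift passes 1 or a number of a turn 1, either way. A call with a gripper value outside its range is refused whole. The fingers move at their own pace and stop on an object; the grip force is fixed at half the most. Time passes only in rows, so rows that do not move let the fingers close. It gives the time, the measured TCP pose, the force, the opening and the grip force at its end, in the units of the state.
- ctrl.get_obs(): the state, without advancing time (a new reading comes with each control period).
- cams.get_image(name): name is "scene" or "side" or "wrist"; returns a dict with "image" (420x560x3 uint8, red, green, blue), "camera_matrix" (3x3 intrinsics, pixels), "xyz" and "rotation" of the camera in the world; the wrist camera has in their place "mount" (4x4, takes a point from camera to tool coordinates, whose origin is the TCP and whose axes are the flange's). Camera axes: x right, y down, z forward; pixel columns grow to the right and rows downward; lengths in mm; the calibration is good to about 2 mm. A picture is of the moment at which its call begins: read the wrist's pose just before it. There is no depth.
- ctrl.close_job(): hands the job in; it is judged then, once.
Trained networks look in the newest picture that a camera, given by its name, has taken for a name from the list of things; names that differ only in an ending like _2 or _b are one class to them, and where a whole thing is asked for, a point or a joint stands for the part that bears it (a point fixed in the world has none). Each returns a list of dicts, best first, with "p" (0 to 1); they miss things now and then, are a little off and sometimes report something else, mostly with a low value. They report only what shows in the picture. A call takes as long as a camera call.
- cams.boxes_of(camera, thing): "rect" ([centre column, centre row, width, height] in pixels, round what is visible of it).
- cams.cut_out(camera, thing): "pixels" (420x560 bool, what is visible of it) and "rect" ([centre column, centre row, width, height] in pixels, round what is visible of it).
The state is a dict: "t": time; "qpos": joint angles; "qvel": joint speeds; "joint_torque": joint torques, N m; "ee_pos": TCP position; "orientation": TCP orientation; "ft_force": force on the tool from outside, world axes, zero at the start; "moment": the same for the moment, N m; "width": finger opening in mm; "grasp_force": force on a finger pad.
Only numpy, scipy, OpenCV 4.12 (cv2) and the standard library are available. Lean on these libraries where they do the work, as an engineer would, in place of code of your own. Each camera call takes 0.05 s, during which the arm holds its last target. There are 200 camera calls.

## Task

Fit the scalloped tube carrier onto the upright shaft of the small tube-rotator drive: lift it by its square boss, lower it over the shaft, turn it under light contact until its keyway finds the key, then lower it fully home so that it sits flat on the steel shoulder, and let go. Do not drop it or press it down hard (stay below 40 N), and leave the other things on the desk where they are.

Things in the scene. Friction and masses are not known exactly. Their poses are not given: they have to be found in the camera images.
- carrier: Loose tube carrier, 0.2 to 0.4 kg: white disc 108 mm across, 12 mm thick, with six round scallops in its rim, on a square metal boss. A 24 mm bore runs right through on the axis, with a keyway 6.5 mm wide along its whole length, floor 18 mm from the axis, on the carrier's own -x side. Origin: on the axis at the underside; z up. At the start it stands flat on the desk.
- boss_top (a point): Centre of the top of the carrier's boss, 66 mm above its underside. The boss is 45x45 mm, its flats face the carrier's x and y axes: grip it across two flats, above the disc. Bore and keyway are open here; a pip 6 mm wide on the disc, 47 mm from the axis, marks the keyway's side.
- drive: Fixed tube-rotator drive: low white box 120x110x45 mm, steel shoulder disc (60 mm across, 4 mm thick) on top, with an upright keyed shaft. Origin: centre of the underside on the desk, below the shaft; its front (knob and rocker switch) is -x. A brake holds the shaft (gives way above 0.8 N m) at an unknown angle: the key points up to 0.9 rad either side of the front; this is not reported.
- shaft_tip (a point): Centre of the shaft's end, 51 mm above the shoulder. Shaft 22 mm thick, last 9 mm tapering to 14 mm. A key 5 mm wide on one side, reaching 16.5 mm from the axis, stands from the shoulder up to 29 mm above it. So a carrier not lined up slips over the tip and rests on the key, 29 mm short of home; with keyway and key within about 0.05 rad it goes down freely.
- seat (a point): Point on the shaft's axis at the top face of the steel shoulder, 49 mm above the desk: the carrier's origin comes here when it is fully home.
- reagent_0: Bystander: small round reagent bottle, white with a tall cap, 40x40x83 mm, standing on the desk; origin at the centre of its underside. Leave it alone.
- reagent_2: Bystander: small round reagent bottle, white with a light-band label and a screw cap, 40x40x83 mm, standing on the desk; origin at the centre of its underside. Leave it alone.
- sample_cup_1: Bystander: lidded sample cup, 41x41x50 mm, standing on the desk; origin at the centre of its underside. Leave it alone.
- beaker: Bystander: open clear beaker, 58x58x69 mm, standing on the desk; origin at the centre of its underside. Leave it alone.
- label_roll: Bystander: roll of labels lying flat, 49x49x25 mm, standing on the desk; origin at the centre of its underside. Leave it alone.
- timer: Bystander: flat bench timer, 58x64x19 mm, standing on the desk; origin at the centre of its underside. Leave it alone.

How it is judged (in metres and radians):
On the way, in this order (a step that is already met when the one before it is completed fails the run):
1. the carrier is lifted clear of the desk (height (world z) of carrier above 0.06 m), for 0.2 s.
2. the carrier is on the shaft (horizontal distance between carrier and seat below 0.005 m and z of carrier in the frame of seat below 0.045 m and angle between carrier's own z axis and vertical below 0.12 rad), for 0.1 s.
At the end, for the whole second after the job is handed in: The carrier is fully home on the shaft: underside within 3 mm of the shoulder, axis within 4 mm of the shaft's axis, tilted less than 0.05 rad, at rest and released (z of carrier in the frame of seat between -0.003 and 0.003 m and horizontal distance between carrier and seat below 0.004 m and angle between carrier's own z axis and vertical below 0.05 rad and linear speed of carrier below 0.02 m/s); the robot touches nothing.
It fails at once if the carrier is pressed or dropped on the drive with more than 45 N (contact force between carrier and drive above 45 N).
It fails at once if the carrier is dropped on the shaft: it moves faster than 0.25 m/s there (horizontal distance between carrier and seat below 0.006 m and z of carrier in the frame of seat below 0.045 m and linear speed of carrier above 0.25 m/s).
It fails at once if the robot pushes the drive itself (contact force between any of the fingers, the arm and drive above 15 N).
It fails at once if a bystander is moved more than 30 mm (distance of any of reagent_0, reagent_2, sample_cup_1, beaker, label_roll, timer from where it was at the start of the episode above 0.03 m).
It also fails if it takes over 72 s, if anything falls off the work surface, if the arm or the gripper's body presses on something with over 40 N, if the wrist force passes 120 N, or if a joint passes its speed limit or range.

## Working session

There is one attempt and no reset: what is moved stays moved. The work goes in short steps, Python scripts to look and compute and a tool call to move; the robot and the scene stay as the last step left them, time stands still between calls to the robot, and variables do not carry over. Pictures are saved under pics/ and viewed, at most 10 in all, crops included, and the job is handed in when it is done.

Besides the shell and the picture viewer there is one more tool, called as name(argument=value, ...) on one line, values as JSON. move_arm: Moves the arm, as the interface text tells. Its arguments: {"type":"object","properties":{"steps":{"type":"array"}},"required":["steps"]}

```bash
ls; mkdir -p pics; python3 - <<'E'
from workcell import ctrl, cams
import cv2, numpy as np
o=ctrl.get_obs(); print({k:np.round(v,3) for k,v in o.items()})
ims=[]
for n in ["scene","side","wrist"]:
    d=cams.get_image(n); ims.append(d["image"])
    print(n,np.round(d["camera_matrix"],1).tolist(),*(np.round(d[k],3).tolist() for k in ("xyz","rotation","mount") if k in d))
    for t in ["carrier","drive","boss_top","shaft_tip"]:
        try: print(t,[(round(b["p"],2),np.round(b["rect"],1).tolist()) for b in cams.boxes_of(n,t)[:3]])
        except Exception as e: print(t,e)
    cv2.imwrite(f"pics/{n}0.png",d["image"][:,:,::-1])
E
```

```text
pics
{'t': np.float64(0.0), 'qpos': array([ 1.129,  0.424,  1.631,  0.   ,  1.089, -0.019]), 'qvel': array([-0.   , -0.001, -0.001, -0.002, -0.001,  0.001]), 'joint_torque': array([ 1.0000e-03, -5.4462e+01, -2.7368e+01,  6.4000e-02,  2.2000e-02,
       -0.0000e+00]), 'ee_pos': array([256.171, 569.481, 221.907]), 'orientation': array([-6.590e-01, -3.071e+00,  2.000e-03]), 'ft_force': array([ 0.051, -0.254, -0.027]), 'moment': array([ 0.039, -0.013, -0.064]), 'grasp_force': np.float64(0.0), 'width': np.float64(87.844)}
scene [[521.4, 0.0, 277.8], [0.0, 521.4, 210.8], [0.0, 0.0, 1.0]] [919.498, 740.898, 978.273] [-0.854, -2.656, 0.952]
carrier [(0.61, [362.1, 315.6, 52.1, 50.4])]
drive []
boss_top [(0.89, [364.0, 313.7, 54.7, 48.0])]
shaft_tip [(0.56, [208.8, 180.3, 58.1, 47.5]), (0.49, [239.8, 266.8, 27.5, 40.0])]
side [[417.1, 0.0, 279.5], [0.0, 417.1, 211.9], [0.0, 0.0, 1.0]] [535.807, 915.867, 460.867] [-0.075, -2.641, 1.686]
carrier [(0.6, [304.6, 335.4, 70.3, 73.1])]
drive [(0.97, [255.2, 197.8, 51.2, 47.7])]
boss_top [(0.59, [305.6, 334.4, 75.6, 67.6])]
shaft_tip []
wrist [[369.0, 0.0, 280.7], [0.0, 369.0, 204.5], [0.0, 0.0, 1.0]] [[-0.0, -0.959, -0.284, 77.894], [1.0, -0.0, -0.0, 0.073], [0.0, -0.284, 0.959, -162.035], [0.0, 0.0, 0.0, 1.0]]
carrier [(0.8, [243.1, 393.9, 86.6, 50.3])]
drive []
boss_top [(0.82, [246.1, 396.4, 84.9, 47.1])]
shaft_tip []
```

```bash
python3 - <<'E'
import cv2, numpy as np
a=[cv2.imread(f"pics/{n}0.png") for n in ("scene","side")]
c=[a[0][110:390,130:430],a[1][110:390,180:480]]
cv2.imwrite("pics/c0.png",np.hstack([cv2.resize(x,(400,373),interpolation=cv2.INTER_CUBIC) for x in c]))
E
```

```text
(no output)
```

View pics/c0.png

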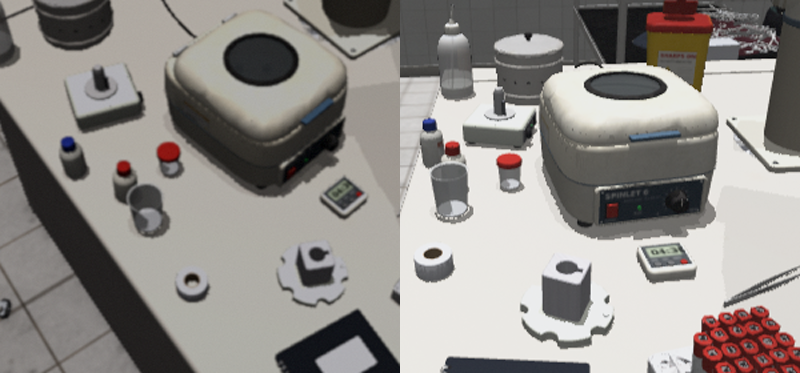

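View pics/scene0.png

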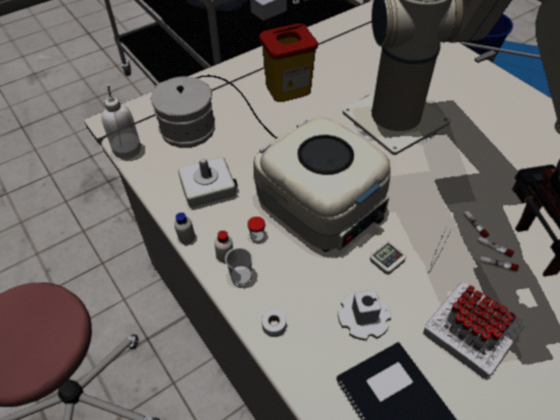

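The full scene shows the carrier at about (365,312), the drive at (207,180) with its shaft tip near (203,162), a tall centrifuge between them, and bottles and a beaker on the desk near the drive's side. Next I triangulate.

```bash
cat > h.py <<'E'
import numpy as np, cv2
from scipy.spatial.transform import Rotation as R
from workcell import ctrl, cams
def cam(n):
    o=ctrl.get_obs(); d=cams.get_image(n); K=d["camera_matrix"]
    if n=="wrist":
        T=R.from_rotvec(o["orientation"]).as_matrix(); M=np.array(d["mount"])
        A=T@M[:3,:3]; c=T@M[:3,3]+o["ee_pos"]
    else: A=R.from_rotvec(d["rotation"]).as_matrix() if np.ndim(d["rotation"])==1 else np.array(d["rotation"]); c=np.array(d["xyz"])
    return d["image"],K,A,c
def atz(C,uv,z):
    _,K,A,c=C; r=A@np.linalg.solve(K,[*uv,1]); return c+r*(z-c[2])/r[2]
def proj(C,p):
    _,K,A,c=C; q=K@(A.T@(np.asarray(p,float)-c)); return q[:2]/q[2]
def tri(C1,u1,C2,u2):
    M=[];b=[]
    for C,u in((C1,u1),(C2,u2)):
        _,K,A,c=C; r=A@np.linalg.solve(K,[*u,1]); r/=np.linalg.norm(r); P=np.eye(3)-np.outer(r,r); M.append(P);b.append(P@c)
    M=np.vstack(M);b=np.hstack(b);x=np.linalg.lstsq(M,b,rcond=None)[0]; return x,np.linalg.norm(M@x-b)
E
python3 - <<'E'
from h import *
S=cam("scene"); D=cam("side")
print("boss",atz(S,(369,301),66),atz(D,(307.5,310),66),tri(S,(369,301),D,(307.5,310)))
print("tip",atz(S,(203.5,161),100),atz(D,(254,176),100),tri(S,(203.5,161),D,(254,176)))
for t in ["reagent_0","sample_cup_1","beaker","label_roll","timer"]:
    for n,C in (("scene",S),("side",D)):
        for b in cams.boxes_of(n,t)[:2]:
            x,y,w,h=b["rect"]; print(t,n,round(b["p"],2),np.round(atz(C,(x,y),30)))
# centrifuge top edge
print("centri", atz(D,(180+145*.75,110+95*.75),200))
E
```

```text
boss [483.87236125 420.76289461  66.        ] [479.79356798 416.17884242  66.        ] (array([482.07716653, 420.14897593,  67.41860038]), np.float64(3.323697219255418))
tip [566.37939678 -76.54607174 100.        ] [563.42914926 -81.69629957 100.        ] (array([564.76499688, -77.31169491, 100.51633047]), np.float64(2.4926591739974113))
reagent_0 scene 0.84 [681.  19.  30.]
reagent_0 scene 0.79 [634. 111.  30.]
reagent_0 side 0.96 [689.  -9.  30.]
reagent_0 side 0.6 [643.  52.  30.]
sample_cup_1 scene 0.89 [545. 116.  30.]
sample_cup_1 scene 0.53 [639. 182.  30.]
sample_cup_1 side 0.73 [547. 123.  30.]
beaker scene 0.66 [637. 182.  30.]
beaker side 0.6 [638. 173.  30.]
label_roll scene 0.84 [654. 338.  30.]
label_roll side 0.67 [645. 347.  30.]
timer scene 0.89 [364. 351.  30.]
timer side 0.6 [358. 372.  30.]
centri [494.22405468 227.87610342 200.        ]
```

```bash
python3 - <<'E'
from h import *
S=cam("scene"); D=cam("side")
print("centri top disc",tri(S,(326,153),D,(350,174)))
# scene edges of body near top: leftmost, lower-front corner
for uv in ((255,172),(330,215),(388,175)): print(uv,atz(S,uv,190))
T=R.from_rotvec(ctrl.get_obs()["orientation"]).as_matrix(); print(T.round(3))
d=np.array([482,419,222])-ctrl.get_obs()["ee_pos"]; print("tool shift/25:",(T.T@d/25).round(2), d)
E
```

```text
centri top disc (array([364.88666743, 127.71444187, 172.64927386]), np.float64(1.0295986987764048))
(255, 172) [531.99688187  98.22054087 190.        ]
(330, 215) [478.21037682 278.84993437 190.        ]
(388, 175) [314.89472781 266.65152869 190.        ]
[[-0.912  0.41   0.   ]
 [ 0.41   0.912  0.   ]
 [-0.     0.    -1.   ]]
tool shift/25: [-10.71  -1.81   0.03] [ 225.5622231  -150.97816151   -0.6904868 ]
```

move_arm(steps=[[[-0.97,-0.16,0],0,0],[[-0.97,-0.16,0],0,0],[[-0.97,-0.16,0],0,0],[[-0.97,-0.16,0],0,0],[[-0.97,-0.16,0],0,0],[[-0.97,-0.16,0],0,0],[[-0.97,-0.16,0],0,0],[[-0.97,-0.16,0],0,0],[[-0.97,-0.16,0],0,0],[[-0.97,-0.16,0],0,0],[[-0.97,-0.16,0],0,0],[[0,0,0],0,0],[[0,0,0],0,0]])

```text
t: 2.53
ee_pos: [482.4, 419.7, 222.6]
orientation: [-0.663, -3.071, 0.0]
ft_force: [-0.1, -0.3, -0.0]
width: 87.7
grasp_force: 0.0
```

```bash
python3 - <<'E'
from h import *
W=cam("wrist"); print(ctrl.get_obs()["ee_pos"], ctrl.get_obs()["orientation"])
print(W[1].tolist(),proj(W,(482,419,66)),proj(W,(482,419,12)))
cv2.imwrite("pics/w1full.png",W[0][:,:,::-1])
c=cams.cut_out("wrist","carrier"); print([(round(x["p"],2),x["rect"]) for x in c])
u,v=map(int,proj(W,(482,419,40))); u0=max(0,min(u-110,340)); v0=max(0,min(v-100,220)); print("crop",u0,v0)
cv2.imwrite("pics/w1.png",cv2.resize(W[0][v0:v0+200,u0:u0+220,::-1],None,fx=3,fy=3,interpolation=cv2.INTER_CUBIC))
E
```

```text
[481.49914321 420.27109902 222.53606833] [-6.60743553e-01 -3.07077384e+00  1.31596787e-04]
[[368.9696346055311, 0.0, 280.68605824106345], [0.0, 368.9696346055311, 204.52761882762184], [0.0, 0.0, 1.0]] [279.8684502  186.79550192] [279.9952532 174.3222602]
[(0.63, [281.1, 174.1, 101.6, 101.5])]
crop 169 80
```

View pics/w1.png

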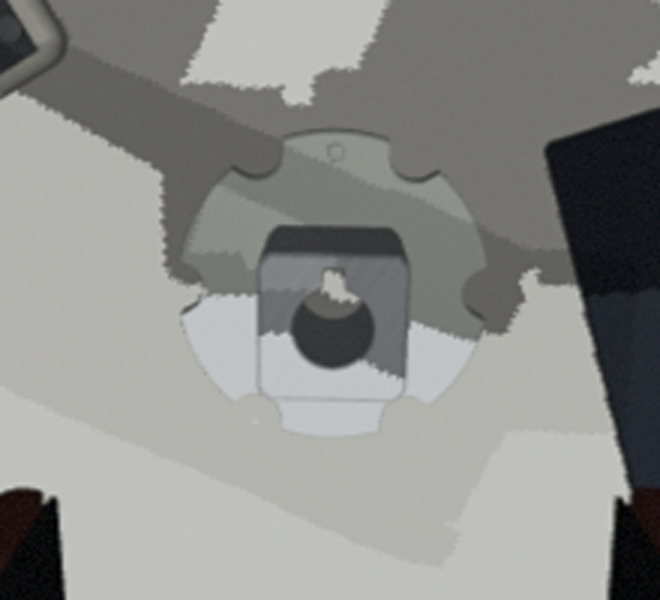

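The wrist crop shows the carrier with its bore at about (280,189), boss nearly aligned with the image, and pip at (281,131), so the keyway points up in the image (tool +x).

```bash
python3 - <<'E'
from h import *
W=cam("wrist");o=ctrl.get_obs();T=R.from_rotvec(o["orientation"]).as_matrix()
px=lambda x,y:(169+(x+.5)/3-.5,80+(y+.5)/3-.5)
b=atz(W,px(333,328),66); print("bore",b)
cs=[atz(W,px(*c),66) for c in((260,255),(408,256),(406,400),(260,398))]
cc=np.mean(cs,0); print("square ctr",cc,[np.linalg.norm(cs[i]-cs[i-1]).round(1) for i in range(4)])
p=atz(W,px(336,152),12)
print("pip",p,np.linalg.norm((p-cc)[:2]))
for c in (b,cc):
  k=T.T@(p-c); print("key ang in tool deg",np.degrees(np.arctan2(k[1],k[0])))
print("edges in tool deg",[np.degrees(np.arctan2(*(T.T@(cs[i]-cs[j]))[1::-1])).round(2) for i,j in((0,1),(3,2),(0,3),(1,2))])
print("shift/25",(T.T@(cc-o["ee_pos"])/25).round(3),(T.T@(b-o["ee_pos"])/25).round(3), o["ee_pos"])
E
```

```text
bore [482.32045717 418.90919589  66.        ]
square ctr [482.55054297 418.96873883  66.        ] [np.float64(43.7), np.float64(43.1), np.float64(44.0), np.float64(44.1)]
pip [440.23695174 438.8114332   12.        ] 46.735131566258005
key ang in tool deg 1.1351867664111026
key ang in tool deg 0.9484547900503121
edges in tool deg [np.float64(-89.55), np.float64(-89.12), np.float64(1.18), np.float64(-0.2)]
shift/25 [-0.099 -0.039  6.264] [-0.092 -0.045  6.264] [480.76266424 420.8832837  222.60324952]
```

move_arm(steps=[[[-0.05,-0.02,0.98],0.1,0],[[0,0,0.98],0.06,0],[[0,0,0.98],0,0],[[0,0,0.98],0,0],[[0,0,0.98],0,0],[[0,0,0.98],0,0],[[0,0,0.98],0,0],[[0,0,0.98],0,0],[[0,0,0],0,0.2],[[0,0,0],0,0.6],[[0,0,0],0,1],[[0,0,0],0,1],[[0,0,0],0,1],[[0,0,0],0,1],[[0,0,0],0,1],[[0,0,0],0,1]])

```text
t: 4.02
ee_pos: [482.8, 419.5, 27.7]
orientation: [0.681, 3.066, 0.001]
ft_force: [-1.1, -1.5, 5.9]
width: 44.9
grasp_force: 30.0
```

move_arm(steps=[[[0,0,-0.3],0,1],[[0,0,-0.6],0,1],[[0,0,-1],0,1],[[0,0,-1],0,1],[[0,0,-1],0,1],[[0,0,-1],0,1],[[0,0,-1],0,1],[[0,0,-1],0,1],[[0,0,-1],0,1],[[0,0,-1],0,1],[[0,0,-0.6],0,1],[[-0.3,-0.35,-0.3],0,1],[[-0.64,-0.7,0],0,1],[[-0.64,-0.7,0],0,1],[[-0.64,-0.7,0],0,1],[[-0.64,-0.7,0],0,1],[[-0.64,-0.7,0],0,1],[[-0.64,-0.7,0],0,1],[[-0.64,-0.7,0],0,1],[[-0.64,-0.7,0],0,1]])

```text
t: 5.68
ee_pos: [541.9, 225.1, 271.4]
orientation: [-0.681, -3.066, 0.002]
ft_force: [-0.3, -0.3, -2.4]
width: 44.9
grasp_force: 30.0
```

move_arm(steps=[[[-0.64,-0.7,0],0,1],[[-0.64,-0.7,0],0,1],[[-0.64,-0.7,0],0,1],[[-0.64,-0.7,0],0,1],[[-0.64,-0.7,0],0,1],[[-0.64,-0.7,0],0,1],[[-0.64,-0.7,0],0,1],[[-0.64,-0.7,0],0,1],[[-0.64,-0.7,0],0,1],[[-0.64,-0.7,0],0,1],[[-0.64,-0.7,0],0,1],[[-0.64,-0.7,0],0,1],[[-0.64,-0.7,0],0,1],[[-0.64,-0.7,0],0,1],[[-0.64,-0.7,0],0,1],[[-0.3,-0.3,0],0,1],[[0,0,0],0,1],[[0,0,0],0,1]])

```text
t: 7.18
ee_pos: [651.6, -122.2, 271.2]
orientation: [-0.682, -3.065, -0.001]
ft_force: [-0.3, -0.3, -3.4]
width: 45.2
grasp_force: 30.0
```

```bash
python3 - <<'E'
from h import *
o=ctrl.get_obs();T=R.from_rotvec(o["orientation"]).as_matrix()
print(o["qpos"].round(3),o["ee_pos"],o["width"],o["ft_force"])
W=cam("wrist"); print("tip",proj(W,(565,-78,100)),proj(W,(565,-78,49)))
print("to shaft in tool mm",T.T@(np.array([565,-78,100])-o["ee_pos"]), T[:,0])
print([(round(x["p"],2),x["rect"]) for x in cams.boxes_of("wrist","drive")])
cv2.imwrite("pics/w2.png",W[0][:,:,::-1])
E
```

```text
[-2.030e-01  4.330e-01  1.496e+00  1.000e-03  1.214e+00 -1.336e+00] [ 651.61463579 -122.15472746  271.19534918] 45.160560807133564 [-0.33181572 -0.28846655 -3.35594631]
tip [284.47126558  72.05327403] [283.96775409  75.2727394 ]
to shaft in tool mm [ 96.8934423    3.22899968 171.34998416] [-0.90558343  0.42416521  0.00159021]
[(0.81, [278.9, 73.3, 126.2, 142.5])]
```

View pics/w2.png

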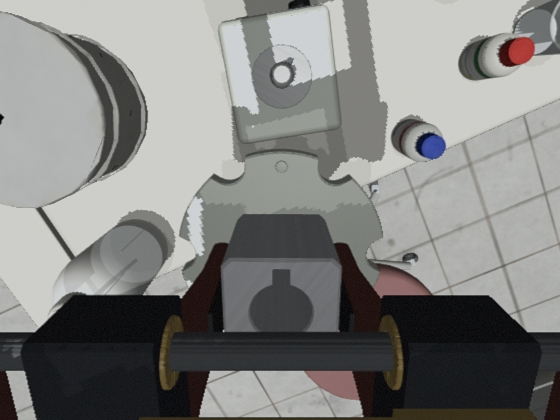

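The wrist view shows the drive ahead of the held carrier, with the shaft at (282,74), the key pointing up-right near (292,64) and the knob at the top edge, so the front is up. I'll go lower for a sharper key measurement.

move_arm(steps=[[[0,0,0.6],0,1],[[0,0,0.8],0,1],[[0,0,0.8],0,1],[[0,0,0.8],0,1],[[0,0,0.8],0,1],[[0,0,0.8],0,1],[[0,0,0.2],0,1],[[0,0,0],0,1],[[0,0,0],0,1]])

```text
t: 8.03
ee_pos: [652.8, -121.3, 152.4]
orientation: [0.679, 3.067, 0.0]
ft_force: [0.4, 0.3, -2.6]
width: 45.1
grasp_force: 30.0
```

```bash
python3 - <<'E'
from h import *
o=ctrl.get_obs();T=R.from_rotvec(o["orientation"]).as_matrix()
print(o["ee_pos"],o["width"],o["ft_force"])
W=cam("wrist"); u,v=proj(W,(565,-78,100)); print("tip",u,v,proj(W,(565,-78,49)))
u0=int(u)-60; v0=max(0,int(v)-55); print("crop",u0,v0)
cv2.imwrite("pics/w3full.png",W[0][:,:,::-1])
cv2.imwrite("pics/w3.png",cv2.resize(W[0][v0:v0+110,u0:u0+120,::-1],None,fx=5,fy=5,interpolation=cv2.INTER_CUBIC))
E
```

```text
[ 652.75141072 -121.31977002  152.3620771 ] 45.07726836178785 [ 0.41743297  0.27201926 -2.59781102]
tip 284.7168825306213 56.894452163512014 [283.9297017   64.42159231]
crop 224 1
```

View pics/w3.png

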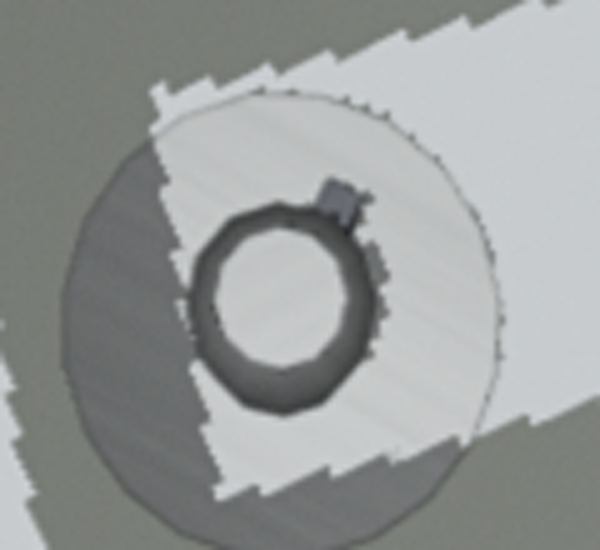

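```bash
python3 - <<'E'
from h import *
o=ctrl.get_obs();T=R.from_rotvec(o["orientation"]).as_matrix()
W=cam("wrist")
px=lambda x,y:(224+(x+.5)/5-.5,1+(y+.5)/5-.5)
a=atz(W,px(282,296),100); s=atz(W,px(281,322),49); print("tip",a,"seat",s)
for n,q in dict(om=(346,184.5),im=(333,216),ol=(330,177),orr=(362,192),il=(318,208)).items():
    k=T.T@(atz(W,px(*q),78)-(a+s)/2); print(n,np.hypot(k[0],k[1]).round(1),np.degrees(np.arctan2(k[1],k[0])).round(1))
e=np.array(atz(W,px(346,184.5),78)-atz(W,px(333,216),78));k=T.T@e;print("mid dir",np.degrees(np.arctan2(k[1],k[0])))
for c in (a,s): print("shift/25",(T.T@(c-o["ee_pos"])/25).round(3))
# where carrier is in the tool: pip + visible in image
print("pip expected", proj(W,o["ee_pos"]+T@np.array([47,0,27.5-12])), "boss flat")
im=cv2.imread("pics/w3full.png"); cv2.imwrite("pics/w3b.png",cv2.resize(im[100:420,150:420],None,fx=1.85,fy=1.85,interpolation=cv2.INTER_CUBIC))
E
```

```text
tip [565.82321991 -81.186351   100.        ] seat [564.80709402 -80.94504663  49.        ]
om 15.6 29.3
im 11.9 31.0
ol 15.6 21.7
orr 16.0 36.7
il 11.9 21.4
mid dir 23.75244182763333
shift/25 [ 3.857 -0.014  2.116]
shift/25 [ 3.902 -0.023  4.156]
pip expected [280.65369713 161.72959619] boss flat
```

View pics/w3b.png

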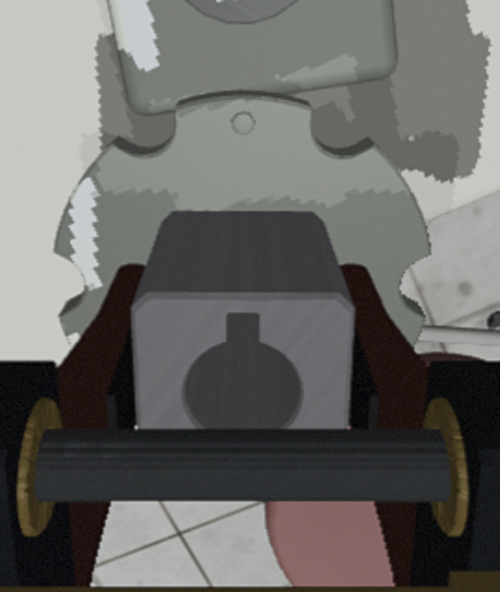

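```bash
python3 - <<'E'
from h import *
o=ctrl.get_obs();T=R.from_rotvec(o["orientation"]).as_matrix()
C=cam("wrist"); M=np.array(cams.get_image("wrist")["mount"])
K=C[1]; Wt=(None,K,M[:3,:3],M[:3,3])
g=lambda x,y:(150+(x+.5)/1.85-.5,100+(y+.5)/1.85-.5)
for dz in(26.5,27.7): print("bore tool",atz(Wt,g(242,390),-(66-dz)),"pip tool",atz(Wt,g(243,123),dz-12), "boss edges",atz(Wt,g(135,293),dz-66),atz(Wt,g(354,293),dz-66),"slot end", atz(Wt,g(242.5,313),dz-66),"rim",atz(Wt,g(243,92),dz-12))
E
```

```text
bore tool [-2.42229491e-01 -3.43338678e-02 -3.95000000e+01] pip tool [44.96414812  0.22574116 14.5       ] boss edges [ 21.39555655 -20.95509009 -39.5       ] [ 21.37936763  21.88725788 -39.5       ] slot end [ 17.08486689   0.07415444 -39.5       ] rim [53.06649255  0.22694548 14.5       ]
bore tool [-1.00743896e+00 -3.53684957e-02 -3.83000000e+01] pip tool [44.74029834  0.22679087 15.7       ] boss edges [ 20.84224843 -21.16100411 -38.3       ] [ 20.82590096  22.10090393 -38.3       ] slot end [ 16.48934369   0.07418225 -38.3       ] rim [52.8977186   0.22800338 15.7       ]
```

move_arm(steps=[[[0.5,0,0],0,1],[[0.9,0,0],0,1],[[0.9,0,0],0,1],[[0.9,0,0],0,1],[[0.72,0,0],0,1],[[0,0,0],0.98,1],[[0,0,0],0.98,1],[[0,0,0],0.98,1],[[0,0,0],0.98,1],[[0,0,0],0.98,1],[[0,0,0],0.98,1],[[0,0,0],0,1],[[0,0,0.4],0,1],[[0,0,0.4],0,1],[[0,0,0.2],0,1],[[0,0,0],0,1],[[0,0,0],0,1]])

```text
t: 9.65
ee_pos: [563.1, -80.5, 125.8]
orientation: [-1.435, -2.793, 0.001]
ft_force: [0.1, -0.4, -3.2]
width: 44.9
grasp_force: 30.0
```

```bash
python3 - <<'E'
from h import *
o=ctrl.get_obs(); print(o["ee_pos"],o["orientation"],o["ft_force"],o["moment"],o["qpos"])
S=cam("scene")[0];D=cam("side")[0]
a=cv2.resize(S[100:240,130:290,::-1],None,fx=2.5,fy=2.5,interpolation=cv2.INTER_CUBIC)
b=cv2.resize(D[110:250,180:340,::-1],None,fx=2.5,fy=2.5,interpolation=cv2.INTER_CUBIC)
cv2.imwrite("pics/c4.png",np.hstack([a,b]))
E
```

```text
[563.14632536 -80.51180703 125.82025114] [-1.43494214e+00 -2.79291282e+00  8.43501040e-04] [ 0.06112771 -0.40175764 -3.19889316] [-0.01977479  0.01359915  0.02042833] [-1.62917862e-01  4.72454190e-01  1.81946063e+00 -1.89472395e-05
  8.51385538e-01 -7.84480561e-01]
```

View pics/c4.png

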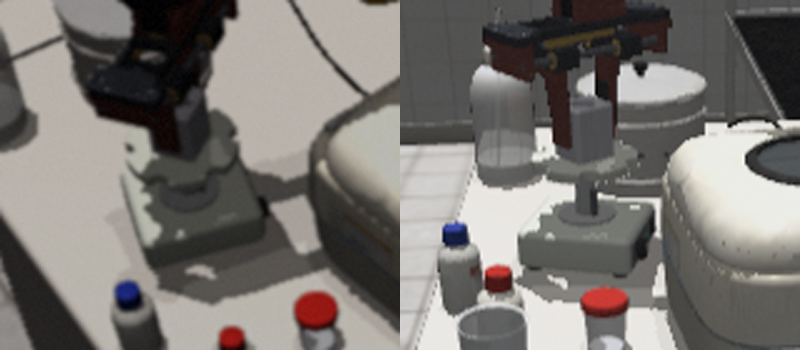

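The two views show the carrier just above the shaft tip and centred on it. I'll lower gently.

move_arm(steps=[[[0,0,0.12],0,1],[[0,0,0.12],0,1],[[0,0,0.12],0,1],[[0,0,0.12],0,1],[[0,0,0],0,1]])

```text
t: 10.17
ee_pos: [563.5, -80.5, 114.0]
orientation: [-1.436, -2.793, 0.0]
ft_force: [-0.3, 1.0, -3.3]
width: 44.8
grasp_force: 30.0
```

move_arm(steps=[[[0,0,0.1],0,1],[[0,0,0.1],0,1],[[0,0,0],0,1]])

```text
t: 10.42
ee_pos: [563.5, -80.5, 109.2]
orientation: [-1.436, -2.794, 0.0]
ft_force: [0.9, 0.8, -3.2]
width: 44.8
grasp_force: 30.0
```

move_arm(steps=[[[0,0,0.06],0,1],[[0,0,0.06],0,1],[[0,0,0],0,1]])

```text
t: 10.67
ee_pos: [563.6, -80.5, 106.4]
orientation: [-1.437, -2.794, -0.0]
ft_force: [1.6, 0.9, -3.9]
width: 45.0
grasp_force: 30.0
```

move_arm(steps=[[[0,0,0.04],0,1],[[0,0,0.04],0,1],[[0,0,0],0,1]])

```text
t: 10.92
ee_pos: [563.7, -80.6, 104.6]
orientation: [-1.437, -2.794, -0.0]
ft_force: [0.6, 1.0, -3.1]
width: 44.6
grasp_force: 30.0
```

move_arm(steps=[[[0,0,0.04],0,1],[[0,0,0],0,1]])

```text
t: 11.08
ee_pos: [563.7, -80.6, 103.6]
orientation: [1.437, 2.794, 0.0]
ft_force: [0.5, 1.4, -2.6]
width: 44.8
grasp_force: 30.0
```

move_arm(steps=[[[0,0,0.04],0,1],[[0,0,0],0,1]])

```text
t: 11.25
ee_pos: [563.7, -80.6, 102.6]
orientation: [1.437, 2.794, 0.0]
ft_force: [0.5, 0.2, -3.6]
width: 44.9
grasp_force: 30.0
```

move_arm(steps=[[[0,0,0.04],0,1],[[0,0,0],0,1]])

```text
t: 11.42
ee_pos: [563.7, -80.6, 101.6]
orientation: [-1.437, -2.794, -0.0]
ft_force: [1.1, 1.1, -2.4]
width: 44.7
grasp_force: 30.0
```

move_arm(steps=[[[0,0,0.08],0,1],[[0,0,0.08],0,1],[[0,0,0],0,1]])

```text
t: 11.67
ee_pos: [563.6, -80.5, 97.3]
orientation: [-1.437, -2.794, -0.0]
ft_force: [0.4, 2.1, -4.3]
width: 44.8
grasp_force: 30.0
```

move_arm(steps=[[[0,0,0.08],0,1],[[0,0,0.08],0,1],[[0,0,0],0,1]])

```text
t: 11.92
ee_pos: [563.6, -80.5, 93.3]
orientation: [-1.437, -2.794, 0.0]
ft_force: [1.3, 2.0, -4.3]
width: 45.0
grasp_force: 30.0
```

It is in the keyway and sliding freely.

move_arm(steps=[[[0,0,0.1],0,1],[[0,0,0.1],0,1],[[0,0,0.1],0,1],[[0,0,0.1],0,1],[[0,0,0],0,1]])

```text
t: 12.33
ee_pos: [563.6, -80.5, 83.1]
orientation: [-1.436, -2.794, 0.0]
ft_force: [1.0, 1.5, -4.0]
width: 44.8
grasp_force: 30.0
```

move_arm(steps=[[[0,0,0.06],0,1],[[0,0,0.06],0,1],[[0,0,0],0,1]])

```text
t: 12.58
ee_pos: [563.6, -80.5, 80.4]
orientation: [-1.437, -2.794, 0.0]
ft_force: [1.2, 2.7, -4.9]
width: 45.0
grasp_force: 30.0
```

move_arm(steps=[[[0,0,0.04],0,1],[[0,0,0.03],0,1],[[0,0,0],0,1]])

```text
t: 12.83
ee_pos: [563.7, -80.6, 78.9]
orientation: [1.437, 2.794, 0.0]
ft_force: [0.8, 1.9, -3.6]
width: 45.2
grasp_force: 30.0
```

move_arm(steps=[[[0,0,0.03],0,1],[[0,0,0.02],0,1],[[0,0,0],0,1]])

```text
t: 13.08
ee_pos: [563.7, -80.6, 77.6]
orientation: [1.437, 2.794, 0.0]
ft_force: [0.5, 2.4, -3.1]
width: 44.8
grasp_force: 30.0
```

move_arm(steps=[[[0,0,0.02],0,1],[[0,0,0],0,1]])

```text
t: 13.25
ee_pos: [563.7, -80.6, 77.2]
orientation: [1.437, 2.794, 0.0]
ft_force: [1.1, 2.8, -2.7]
width: 45.2
grasp_force: 30.0
```

move_arm(steps=[[[0,0,0.02],0,1],[[0,0,0],0,1]])

```text
t: 13.42
ee_pos: [563.7, -80.6, 76.7]
orientation: [1.437, 2.794, 0.0]
ft_force: [0.9, 2.7, -2.6]
width: 45.2
grasp_force: 30.0
```

move_arm(steps=[[[0,0,0.02],0,1],[[0,0,0],0,1]])

```text
t: 13.58
ee_pos: [563.7, -80.6, 76.7]
orientation: [1.437, 2.794, 0.0]
ft_force: [-0.7, 2.4, 4.8]
width: 44.8
grasp_force: 30.0
```

move_arm(steps=[[[0,0,0.02],0,1],[[0,0,0],0,1]])

```text
t: 13.75
ee_pos: [563.8, -80.6, 76.7]
orientation: [1.436, 2.794, 0.0]
ft_force: [-4.0, 3.4, 9.3]
width: 45.1
grasp_force: 30.0
```

Contact came exactly at the expected height (76.7 mm), so it is home. I'll release and retreat.

move_arm(steps=[[[0,0,-0.02],0,1],[[0,0,0],0,0.4],[[0,0,0],0,0.2],[[0,0,0],0,0],[[0,0,0],0,0],[[0,0,0],0,0],[[0,0,0],0,0],[[0,0,-0.3],0,0],[[0,0,-0.6],0,0],[[0,0,-0.8],0,0],[[0,0,-0.8],0,0],[[0,0,-0.8],0,0],[[0,0,-0.8],0,0],[[0,0,-0.8],0,0],[[0,0,-0.3],0,0],[[0,0,0],0,0],[[0,0,0],0,0]])

```text
t: 15.17
ee_pos: [563.6, -80.6, 206.1]
orientation: [1.436, 2.794, 0.0]
ft_force: [0.5, -0.0, -0.2]
width: 88.0
grasp_force: 0.0
```

```bash
python3 - <<'E'
from h import *
W=cam("wrist")[0];D=cam("side")[0]
a=cv2.resize(W[:,:,::-1],(400,300)); b=cv2.resize(D[130:250,180:340,::-1],(400,300),interpolation=cv2.INTER_CUBIC)
cv2.imwrite("pics/c5.png",np.hstack([a,b]))
E
```

```text
(no output)
```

View pics/c5.png

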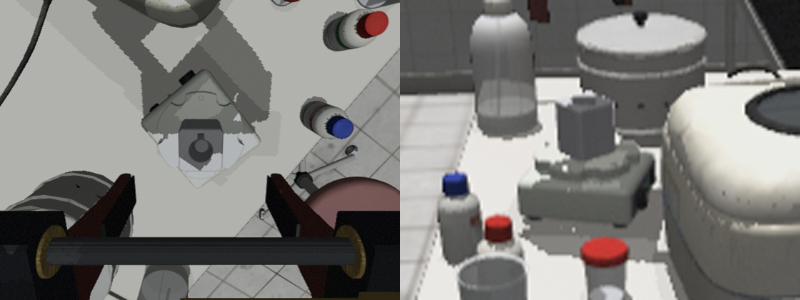

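The carrier sits flat on the drive with the shaft in its bore, the gripper is clear and the bottles have not moved.

```bash
python3 -c "
from workcell import ctrl
print(ctrl.close_job())"
```

```text
the job is handed in; nothing more can be done
None
```

The carrier is on the keyed shaft, seated flat on the shoulder and released, with the gripper clear; the job is handed in, but the hand-in call returned no verdict.

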